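Serve a pair of sweets from the rocker dispenser

TASK

Serve two sweets: with the fingertips, slide the speckled beige bowl over the table until it stands under the spout of the ash-wood sweet dispenser, then press down the raised paddle of the dispenser's rocker lever once, hold it down until two sweets have rolled out into the bowl, and let the lever come back up. Leave the bowl standing under the spout and the other two sweets waiting in the dispenser. Do not lift or tip the bowl, do not touch the sweets, and do not disturb the caddy, whisk, whisk stand or lidded box.

Things in the scene. Friction and masses are not known exactly. Their poses are not given: they have to be found in the camera images.
- bowl: low speckled beige tea bowl, loose on the table, about 0.33 kg: 60 mm high, foot radius 44 mm, widest radius 64 mm at 28 mm height, rim radius 60 mm (wall 5 mm), inside floor 6 mm up. Origin: centre of its underside; z up. It slides flat when pushed below or at its widest height.
- dispenser: fixed ash-wood sweet dispenser, 220 mm long, foot 100 mm wide, highest part (lever paddle) 198 mm up. An open lane, 38 mm wide, slopes down at 10 degrees to the spout at its low end. Origin: on the table directly under the spout; +y runs level along the lane from the spout to the high end, x across, z up. Foot and front post begin at y = +66 mm: a bowl pushed against them is under the spout.
- under_spout (a point): the point on the table directly under the spout, where the sweets come down: the bowl's centre belongs here (3 cm off still catches them). Axes as dispenser. The spout is a drop hole, 34 mm long and open below, at the lane's low end; it overhangs the table from y = -26 to +17 mm, 38 mm wide, its lowest edge 93 mm and its top 136 mm above the table.
- paddle (a point): centre of the top face of the steel paddle (36 mm across the lane, 44 mm along it, 5 mm thick) at the rear end of the rocker lever, beyond the lane's high end. In the dispenser's frame: y 148, z 192 mm at rest; y 158, z 150 mm fully down, so a finger going straight down slips 10 mm along it towards the spout: start a little to the rear (+y). At rest it slopes up to the rear by 0.22 rad, fully down the other way by as much.
- rocker (a joint): angle of the rocker lever, rad: 0 at rest (paddle up, gate closed, spring-held), 0.45 fully down on its stop. The paddle needs about 2 N to start, 4 N fully down. Above about 0.32 the gate clears the sweets while a counter stop comes down behind the second: a full press held about a second lets just the first two roll out; on release the next two move up to the gate.
- sweet1: caramel-coloured hard ball sweet, 24 mm diameter, 11 g; origin at its centre. First in the lane, against the gate.
- sweet2: caramel-coloured hard ball sweet, 24 mm diameter, 11 g; origin at its centre. Second in the lane.
- sweet3: caramel-coloured hard ball sweet, 24 mm diameter, 11 g; origin at its centre. Third in the lane; stays in the dispenser.
- sweet4: caramel-coloured hard ball sweet, 24 mm diameter, 11 g; origin at its centre. Fourth in the lane; stays in the dispenser.
- caddy: bystander: round steel tea caddy with a knob, 70 mm diameter, 92 mm high, loose; origin at the centre of its underside.
- latch_box: bystander: closed pale green-grey ceramic box with hinged lid and brass snap latch, 72 x 97 x 56 mm, loose; origin at the centre of its underside.
- whisk: bystander: bamboo tea whisk standing on its handle, 106 mm high, 54 mm across the tines, loose; origin at the centre of its underside.
- whisk_stand: bystander: carved dark-wood whisk stand, 62 mm diameter, 68 mm high, loose; origin at the centre of its underside.

How it is judged:
By the outcome, as a careful person would: the job done as asked, in the order asked, and still so for the second after the job is handed in, with the robot touching nothing.
It also fails if it takes over 48 s, if anything falls off the work surface, if the arm or the gripper's body presses on something with over 40 N, if the wrist force passes 120 N, or if a joint passes its speed limit or range.

ROBOT

A 6-joint arm with a two-finger parallel gripper is mounted at the origin on the work surface. World frame = base frame: x ahead of the robot, y to its left, z up, the work surface at z = 0. Lengths are in m, angles in rad, forces in N, time in s.
With the tool pointing down it reaches from about 0.425 to 0.925 m from the base axis. Payload 12.5 kg.
Tool frame: the origin (TCP) lies midway between the tips of the shut fingers; the grasp point (between the pads) lies 19 mm behind it; z points along the fingers, x is the direction in which the jaws open and shut, and the axes are right-handed (so a half turn about z gives the same grasp; the last joint's range is limited). The gripper opens to 85 mm and grips with 20 to 120 N. Pads are 22 mm wide; open, the fingers measure 114 mm over their backs; the gripper's body (76 mm by 85 mm) begins 54 mm behind the grasp point. The pads swing forward as they close: fully open they stand 13 mm farther back than shut.
Start: joints at [-1.348, 0.491, 1.559, -0, 1.092, -0.106], TCP at [0.202, -0.592, 0.231] pointing down, gripper open.
Joint ranges: [-3.1, 3.1], [-0.84, 2.19], [0.05, 2.79], [-1.13, 4.28], [0.06, 2.93], [-2.69, 2.69]. Speed limits (rad/s): [2.22, 2.22, 2.79, 3.14, 3.14, 3.14].

INTERFACE

Orientations are given as a unit quaternion [w, x, y, z].
In Python, from station import sense, get_image, hand_in gives the robot as it stands. The module is installed in compiled form; this text tells all that it offers.
- The arm moves only by the tool step_arm, never from a script. Its argument "deltas" is a list of rows, each a list of 4 numbers: the shift along the tool's x, y, z in cm, then the turn about the tool's z in degrees. In form: [[dx, dy, dz, yaw], ...]. A call has 1 to 8 rows; each row shifts and turns the commanded pose from where the row before left it, along the tool's axes as they then stand; what a row does not reach is not made up. A row lasts 1/10 s, in which the tool goes at most 50 mm and 8.59 degrees, less where a joint would pass 70% of its speed; a pose out of reach is approached as far as the arm can. A call with a gripper value outside its range is refused whole. "gripper" is the finger opening in cm, from 0 to 8.54, set as the call begins (left out, the last holds). The fingers move at their own pace and stop on an object; "newtons" is the grip in N (left out, the last holds). Time passes only in rows, so rows that do not move let the fingers close. It gives the time, the measured TCP pose, the force and the opening at its end, in the units of the state.
- sense(): the state, without advancing time (a new reading comes with each control period).
- get_image(name): name is "scene" or "top" or "wrist"; returns a dict with "img" (420x560x3 uint8, red, green, blue), "fov_y" (degrees; the focal length in pixels is half the picture's height over the tangent of half this angle, whatever the lens; pixels are square), "cx", "cy" (the principal point, pixels), "k1" (the pictures are not rectified: a ray, as slopes to the right and down, at radius r is drawn at 1 + k1 r^2 times it, then the intrinsics apply), "R" (3x3) and "t" (3): a world point X has camera coordinates R X + t; the wrist camera has in their place "tool_from_camera" (4x4, takes a point from camera to tool coordinates, whose origin is the TCP and whose axes are the tool frame's). Camera axes: x right, y down, z forward; pixel columns grow to the right and rows downward; lengths in m; the calibration is good to about 2 mm. A picture is of the moment at which its call begins: read the wrist's pose just before it. There is no depth.
- hand_in(): hands the job in, once; it reports no verdict.
The state is a dict: "time_s": time; "joints": joint angles; "joint_velocities": joint speeds; "joint_torque": joint torques, N m; "tool_pos": TCP position; "tool_rot": TCP orientation; "wrist_force": force on the tool from outside, world axes, zero at the start; "ft_torque": the same for the moment, N m; "grip_width": finger opening in m.
Only numpy, scipy, OpenCV 4.12 (cv2) and the standard library are available. Lean on these libraries where they do the work, as an engineer would, in place of code of your own. Each camera call takes 0.05 s, during which the arm holds its last target.

## Working session

There is one attempt and no reset: what is moved stays moved. The work goes in short steps, Python scripts to look and compute and a tool call to move; the robot and the scene stay as the last step left them, time stands still between calls to the robot, and variables do not carry over. Pictures are saved under pics/ and viewed, and the job is handed in when it is done.

Besides the shell and the picture viewer there is one more tool, called after ">>>" as name(argument=value, ...) on one line, values as JSON. step_arm: Moves the arm, as the interface text tells. Its arguments: {"type":"object","properties":{"deltas":{"type":"array","items":{"type":"array","items":{"type":"number"}}},"gripper":{"type":"number"},"newtons":{"type":"number"}},"required":["deltas"]}

```bash
mkdir -p pics; cat > h.py <<'E'
import numpy as np, cv2, pickle
from station import sense, get_image, hand_in
def snap(n,f):
    d=get_image(n); cv2.imwrite(f'pics/{f}.png',d['img'][:,:,::-1]); pickle.dump(d,open(f'pics/{f}.pkl','wb')); return d
def K(d):
    h,w=d['img'].shape[:2]; f=h/2/np.tan(np.radians(d['fov_y'])/2); return f
def ray(d,u,v):
    f=K(d); a=np.array([(u-d['cx'])/f,(v-d['cy'])/f]); s=a.copy()
    for _ in range(30): s=a/(1+d['k1']*(s@s))
    R=np.array(d['R']);t=np.array(d['t'])
    return -R.T@t, R.T@np.array([s[0],s[1],1])
def atz(d,u,v,z):
    o,r=ray(d,u,v); return o+r*(z-o[2])/r[2]
def proj(d,X):
    c=np.array(d['R'])@np.array(X)+np.array(d['t']); s=c[:2]/c[2]; s=s*(1+d['k1']*(s@s)); return s*K(d)+np.array([d['cx'],d['cy']])
def load(f): return pickle.load(open(f'pics/{f}.pkl','rb'))
E
python3 -c "
from h import *
snap('scene','s0');snap('top','t0');s=sense();print(s)
for n in ['s0','t0']:
  d=load(n);print({k:d[k] for k in d if k!='img'})
  cv2.imwrite(f'pics/{n}b.png',cv2.resize(d['img'][:,:,::-1],(800,600),interpolation=cv2.INTER_CUBIC))
"
```

```text
{'time_s': 0.1, 'joints': array([-1.34758356e+00,  4.91484603e-01,  1.55936449e+00,  1.13003191e-05,
        1.09170471e+00, -1.05609799e-01]), 'joint_velocities': array([ 0.00078557, -0.00155555, -0.00176153, -0.00181954, -0.00037244,
        0.00023266]), 'joint_torque': array([ 3.36631463e-03, -6.19446731e+01, -2.62028307e+01, -5.99248574e-05,
        2.93601610e-03, -1.07247416e-05]), 'tool_pos': array([ 0.20180682, -0.59132379,  0.23080357]), 'tool_rot': array([-3.23004824e-04,  8.13303039e-01, -5.81840130e-01, -3.55868227e-04]), 'wrist_force': array([-0.49970959,  0.46958481, -0.95301584]), 'ft_torque': array([ 0.00012311, -0.00047017, -0.02127178]), 'grip_width': 0.08569038368186867}
{'fov_y': 55.333225973744675, 'cx': 282.0074756037037, 'cy': 205.32441442777716, 'k1': -0.09230677089027495, 'R': array([[-0.71979765,  0.69398504,  0.0166164 ],
       [ 0.53600542,  0.57083412, -0.62196993],
       [-0.44112304, -0.43878601, -0.7828648 ]]), 't': array([ 0.44606288, -0.19460861,  1.09698232])}
{'fov_y': 56.02251599733509, 'cx': 278.04524419914725, 'cy': 212.1847882803561, 'k1': 0.030776134322276986, 'R': array([[-0.00813708, -0.99988703, -0.01263782],
       [-0.98955341,  0.00987087, -0.14382839],
       [ 0.14393689,  0.01133545, -0.98952194]]), 't': array([-0.04798048,  0.57597376,  0.77982898])}
```

View pics/s0b.png

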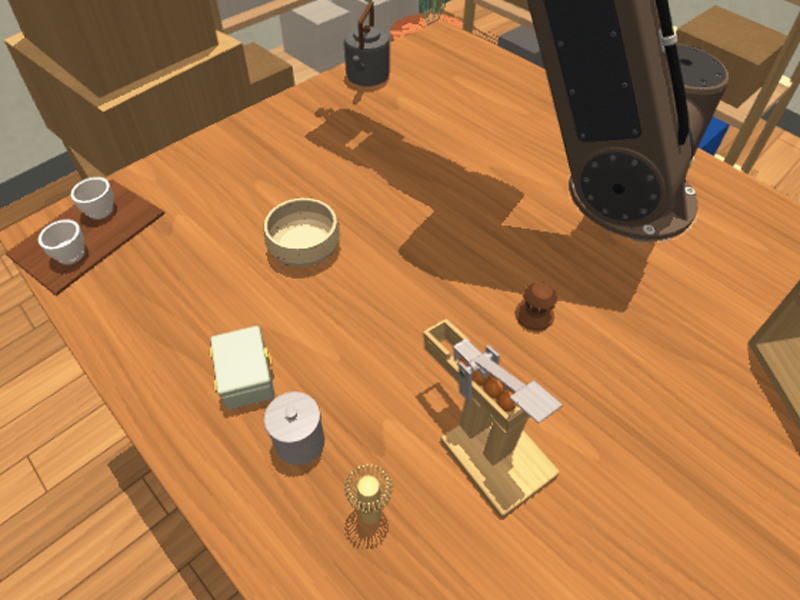

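View pics/t0b.png

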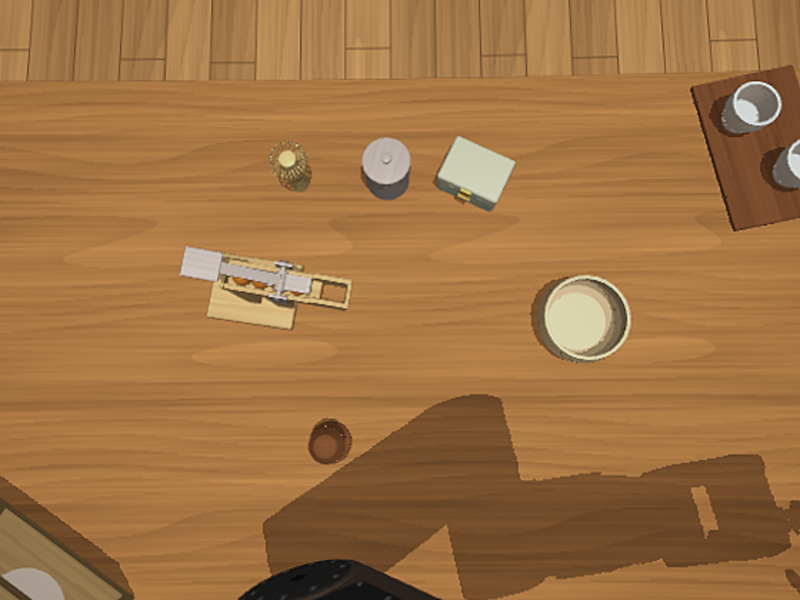

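```bash
python3 -c "
from h import *
def crop(n,x0,y0,w,h,s,o):
  im=load(n)['img'][y0:y0+h,x0:x0+w,::-1]; im=cv2.resize(im,None,fx=s,fy=s,interpolation=cv2.INTER_CUBIC)
  cv2.imwrite('pics/'+o+'.png',im)
crop('t0',120,160,140,80,5.7,'t0d');crop('t0',365,180,90,80,6,'t0w');crop('s0',280,210,130,155,3.8,'s0d')
"
```

```text
(no output)
```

View pics/t0d.png

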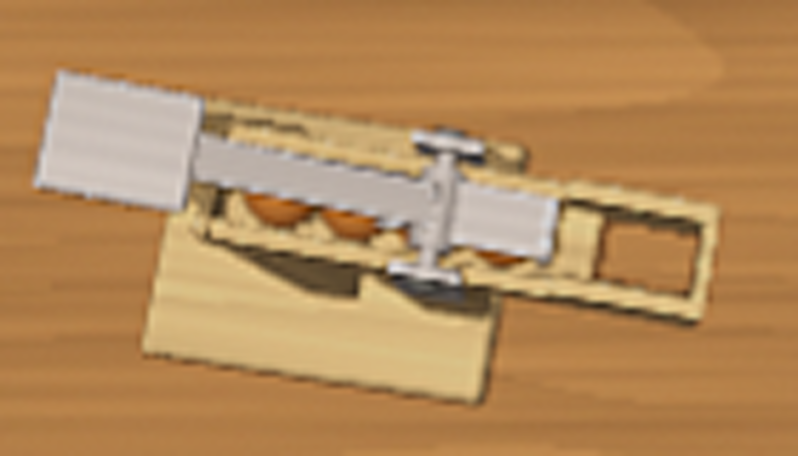

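View pics/t0w.png

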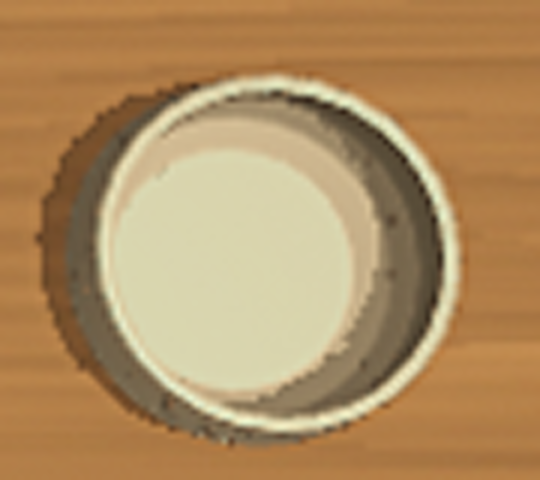

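View pics/s0d.png

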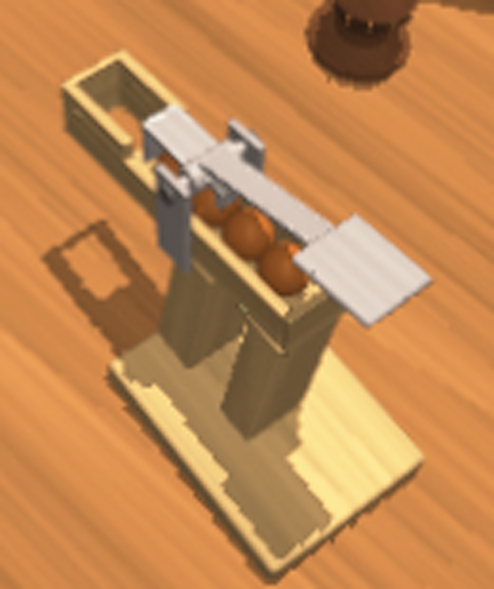

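```bash
cat > fit.py <<'E'
from h import *
from scipy.optimize import least_squares
t=load('t0');s=load('s0')
T=lambda u,v:((u+.5)/5.7-.5+120,(v+.5)/5.7-.5+160)
S=lambda u,v:((u+.5)/3.8-.5+280,(v+.5)/3.8-.5+210)
P={'r+':(18,169.5,196.8),'r-':(-18,169.5,196.8),'f+':(18,126.5,187.2),'f-':(-18,126.5,187.2)}
obs=[(t,T(58,72),P['r+']),(t,T(36,187),P['r-']),(t,T(202,98),P['f+']),(t,T(184,210),P['f-']),
(s,S(370,325),P['r+']),(s,S(432,280),P['r-']),(s,S(358,213),P['f-']),(s,S(295,262),P['f+']),
(s,S(110,372),(50,66,'h')),(s,S(275,568),(50,'L','h')),(s,S(420,460),(-50,'L','h')),
(t,T(480,403),(-50,66,'h')),(t,T(143,352),(-50,'L','h'))]
def W(p,X):
    X=[p[3] if c=='L' else p[4] if c=='h' else c/1000 for c in X]
    c,q=np.cos(p[2]),np.sin(p[2]); return np.array([p[0]+c*X[0]-q*X[1],p[1]+q*X[0]+c*X[1],X[2]])
f=lambda p:np.concatenate([proj(d,W(p,X))-o for d,o,X in obs])
r=least_squares(f,[.6,.0,-.1,.17,.01],loss='soft_l1')
p=r.x;print(p,np.degrees(p[2]));print(f(p).reshape(-1,2).round(1))
for n,X in [('paddle',(0,148,192)),('spouttop',(0,-26,136))]: print(n,W(p,X))
print(proj(t,W(p,(19,-26,136))),T(720,205),proj(t,W(p,(-19,-26,136))),T(703,322))
# bowl rim: top crop circle extents
c=lambda u,v:((u+.5)/6-.5+365,(v+.5)/6-.5+180)
for a,b in [((98,253),(460,253)),((280,74),(280,434))]:
    A=atz(t,*c(*a),.06);B=atz(t,*c(*b),.06);print('bowl',A,B,(A+B)/2)
k=800/560
for n,u,v,z in [('caddy',386,160,.09),('box',476,172,.056),('whisk',288,160,.1),('stand',330,440,.068)]: print(n,atz(t,u/k,v/k,z))
b=np.array([(A+B)[0]/2,(A+B)[1]/2])
E
python3 fit.py
```

```text
[ 0.5818689   0.03491895 -0.14938093  0.1938256   0.01000613] -8.558896867705846
[[-1.3 -0.3]
 [-1.5  0.1]
 [ 0.1 -0.1]
 [-0.6  0.5]
 [-0.4  0.5]
 [ 0.7 -0.5]
 [-0.7 -0.1]
 [-1.2 -1.1]
 [-1.  -0.4]
 [-0.9  2.2]
 [ 1.  -0.8]
 [-0.3  0.1]
 [ 0.3  0.8]]
paddle [0.60389514 0.18127073 0.192     ]
spouttop [0.57799942 0.0092085  0.136     ]
[245.13894692 193.78236747] (245.9035087719298, 195.55263157894737) [241.98768155 213.90526428] (242.92105263157896, 216.07894736842104)
bowl [ 0.55126445 -0.26046965  0.06      ] [ 0.55016602 -0.38035905  0.06      ] [ 0.55071523 -0.32041435  0.06      ]
bowl [ 0.61170766 -0.32436085  0.06      ] [ 0.49037859 -0.31746729  0.06      ] [ 0.55104312 -0.32091407  0.06      ]
caddy [ 0.77377678 -0.03951791  0.09      ]
box [ 0.76747624 -0.17106589  0.056     ]
whisk [0.77123344 0.09757474 0.1       ]
stand [0.38452997 0.03939565 0.068     ]
```

>>> step_arm(deltas=[[0,0,1,-8.3],[0,0,1,-8.3],[0,0,1,-8.3],[0,0,1,-8.3],[0,0,1,-8.3],[0,0,1,-8.3],[0,0,1,-8.3],[0,0,1,-8.2]], gripper=4)

```text
time_s: 0.9
tool_pos: [0.2018, -0.5914, 0.1506]
tool_rot: [-0.0, 0.999, -0.039, -0.0]
wrist_force: [-0.0, -0.4, -0.8]
grip_width: 0.0401
```

```bash
cat >> h.py <<'E'
from scipy.spatial.transform import Rotation as Ro
def to(P):
    s=sense();q=s['tool_rot'];R=Ro.from_quat([q[1],q[2],q[3],q[0]]).as_matrix()
    print('t',s['time_s'],'pos',s['tool_pos'].round(4),'ang',np.degrees(np.arctan2(R[1,0],R[0,0])).round(2),'grip',s['grip_width'].round(4),'F',s['wrist_force'].round(2))
    print('delta cm tool',(100*R.T@(np.array(P)-s['tool_pos'])).round(2))
E
python3 -c "
from h import *
to([.543,-.417,.15]);print(sense()['joints'])"
```

```text
Traceback (most recent call last):
  File "h.py", line 20, in to
    print('t',s['time_s'],'pos',s['tool_pos'].round(4),'ang',np.degrees(np.arctan2(R[1,0],R[0,0])).round(2),'grip',s['grip_width'].round(4),'F',s['wrist_force'].round(2))
                                                                                                                   ^^^^^^^^^^^^^^^^^^^^^
AttributeError: 'float' object has no attribute 'round'
```

```bash
sed -i "s/s\['grip_width'\].round(4)/s['grip_width']/" h.py
python3 -c "
from h import *
to([.543,-.417,.15]);print(sense()['joints'])"
```

```text
t 0.9 pos [ 0.2018 -0.5914  0.1506] ang -4.52 grip 0.04013470442534904 F [-0.02 -0.39 -0.83]
delta cm tool [ 32.64 -20.07   0.07]
[-1.34761105e+00  5.76965479e-01  1.64271801e+00 -8.30589915e-06
  9.22442591e-01 -1.26872335e+00]
```

>>> step_arm(deltas=[[4.0,-2.5,0,0],[4.0,-2.5,0,0],[4.0,-2.5,0,0],[4.0,-2.5,0,0],[4.0,-2.5,0,0],[4.0,-2.5,0,0],[4.0,-2.5,0,0],[4.0,-2.5,0,0]])

```text
time_s: 1.7
tool_pos: [0.5392, -0.4181, 0.151]
tool_rot: [-0.0, 0.999, -0.042, -0.0]
wrist_force: [-0.7, 0.2, 1.0]
grip_width: 0.0397
```

>>> step_arm(deltas=[[0,0,0,0],[0,0,0,0]])

```text
time_s: 1.9
tool_pos: [0.5382, -0.4184, 0.1506]
tool_rot: [-0.0, 0.999, -0.041, -0.0]
wrist_force: [-0.8, -0.5, -0.8]
grip_width: 0.0401
```

```bash

python3 -c "
from h import *
to([.543,-.417,.03]);d=snap('top','t1')
cv2.imwrite('pics/t1b.png',cv2.resize(d['img'][:,:,::-1],(800,600),interpolation=cv2.INTER_CUBIC))
w=snap('wrist','w1');print(w['tool_from_camera'])"
```

```text
t 1.9 pos [ 0.5382 -0.4184  0.1506] ang -4.74 grip 0.04007657126950917 F [-0.8  -0.54 -0.77]
delta cm tool [ 0.47 -0.17 12.06]
[[ 9.99999283e-01  1.13718302e-03  3.74552646e-04  1.10639553e-04]
 [-1.19723501e-03  9.52426686e-01  3.04765442e-01 -7.78774009e-02]
 [-1.01598498e-05 -3.04765672e-01  9.52427365e-01 -1.42171121e-01]
 [ 0.00000000e+00  0.00000000e+00  0.00000000e+00  1.00000000e+00]]
```

View pics/t1b.png

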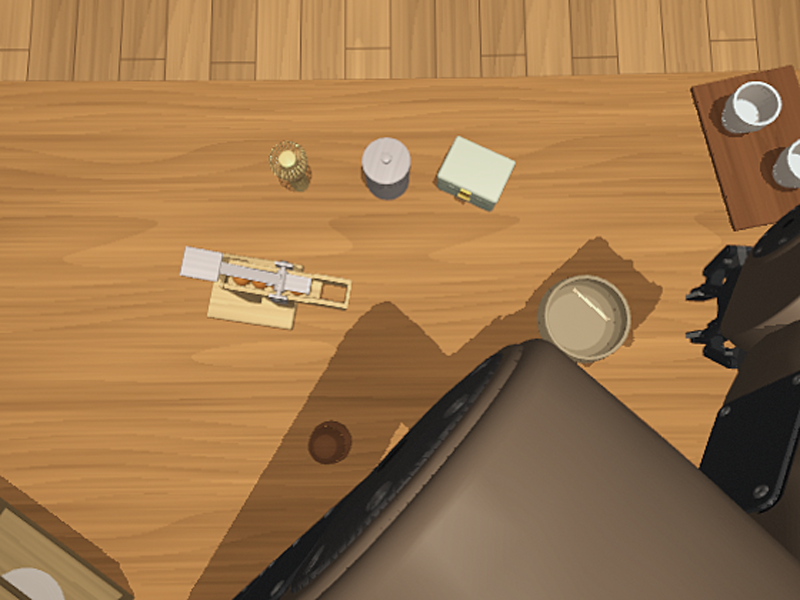

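View pics/w1.png

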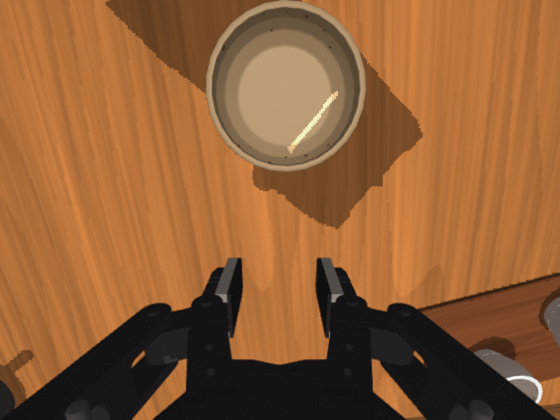

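>>> step_arm(deltas=[[0.4,-0.1,3.5,0],[0,0,3.5,0],[0,0,3.0,0],[0,0,2.0,0],[0,0,1.2,0],[0,0,0.6,0],[0,0,0,0]])

```text
time_s: 2.7
tool_pos: [0.5413, -0.4192, 0.0132]
tool_rot: [-0.0, 0.999, -0.043, -0.0]
wrist_force: [0.6, -0.8, 1.1]
grip_width: 0.0397
```

```bash

python3 -c "
from h import *
to([.5745,-.048,.012]);w=snap('wrist','w2');d=snap('scene','s2')
cv2.imwrite('pics/s2b.png',cv2.resize(d['img'][:,:,::-1],(800,600),interpolation=cv2.INTER_CUBIC))"
```

```text
t 2.7 pos [ 0.5413 -0.4192  0.0132] ang -4.91 grip 0.03970064619116572 F [ 0.6  -0.82  1.06]
delta cm tool [  0.14 -37.27   0.13]
```

View pics/s2b.png

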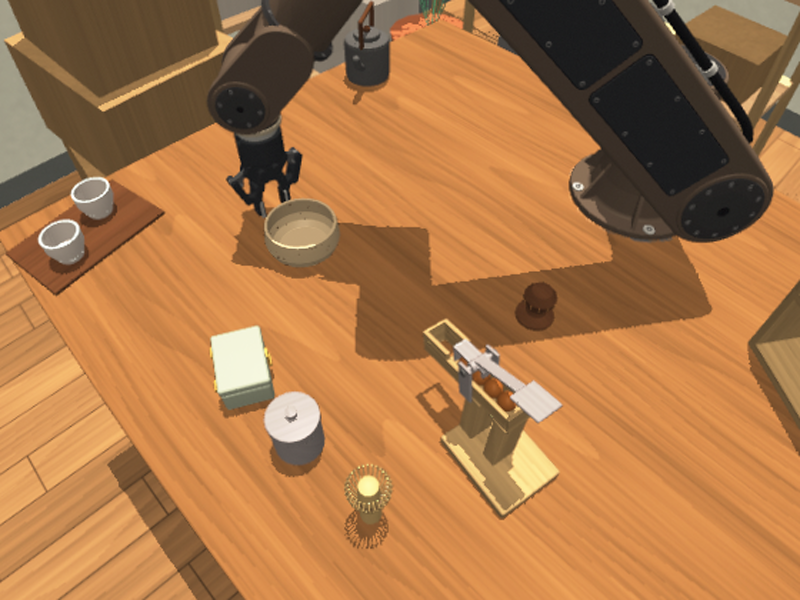

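View pics/w2.png

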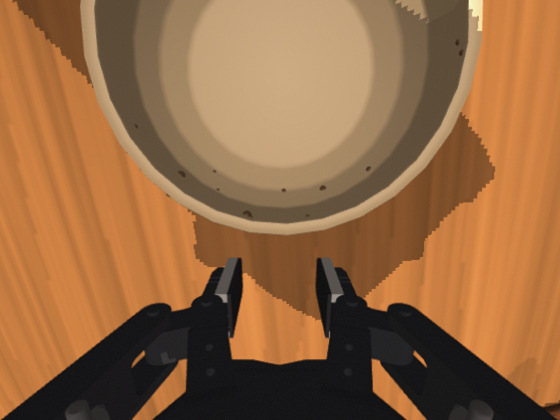

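>>> step_arm(deltas=[[0.1,-0.6,0.1,0],[0,-0.6,0,0],[0,-0.5,0,0],[0,-0.4,0,0],[0,-0.4,0,0],[0,-0.5,0,0],[0,-0.7,0,0],[0,-0.9,0,0]])

```text
time_s: 3.6
tool_pos: [0.5467, -0.3728, 0.0124]
tool_rot: [0.0, 0.999, -0.043, 0.0]
wrist_force: [-0.0, -2.9, 0.4]
grip_width: 0.04
```

>>> step_arm(deltas=[[0,-1,0,0],[0,-1,0,0],[0,-1,0,0],[0,-1,0,0],[0,-1,0,0],[0,-1,0,0],[0,-0.7,0,0],[0,-0.3,0,0]])

```text
time_s: 4.4
tool_pos: [0.5527, -0.3024, 0.0124]
tool_rot: [0.0, 0.999, -0.042, -0.0]
wrist_force: [0.0, -2.8, 2.4]
grip_width: 0.0399
```

```bash

python3 -c "
from h import *
to([.5745,-.048,.012]);w=snap('wrist','w3');d=snap('scene','s3')
cv2.imwrite('pics/s3b.png',cv2.resize(d['img'][:,:,::-1],(800,600),interpolation=cv2.INTER_CUBIC))"
```

```text
t 4.4 pos [ 0.5527 -0.3024  0.0124] ang -4.83 grip 0.039871208398861394 F [ 0.   -2.77  2.39]
delta cm tool [  0.04 -25.53   0.03]
```

View pics/s3b.png

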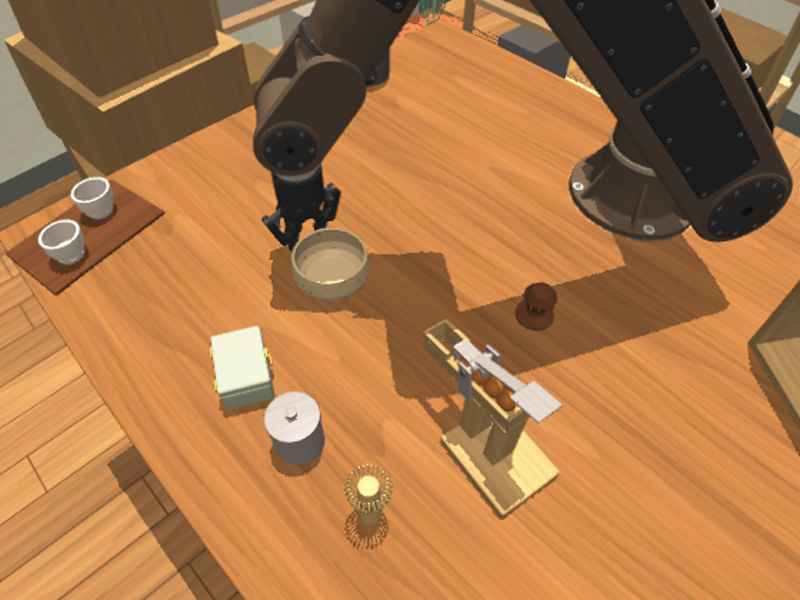

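View pics/w3.png

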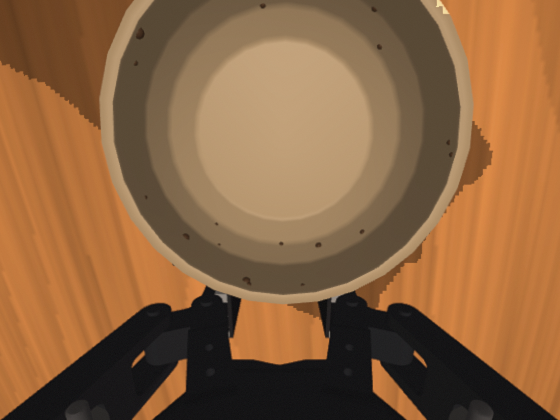

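```bash
cat >> h.py <<'E'
def wpt(f,u,v,z,pos,ang):
    d=load(f);ff=K(d);a=np.array([(u-d['cx'])/ff,(v-d['cy'])/ff]);s=a.copy()
    for _ in range(30): s=a/(1+d['k1']*(s@s))
    M=np.array(d['tool_from_camera']);c=np.cos(np.radians(ang));q=np.sin(np.radians(ang))
    R=np.array([[c,q,0],[q,-c,0],[0,0,-1]])
    o=R@M[:3,3]+pos;r=R@M[:3,:3]@np.array([*s,1]);return o+r*(z-o[2])/r[2]
E
python3 -c "
from h import *
pos=np.array([.5527,-.3024,.0124])
L=wpt('w3',101,115,.06,pos,-4.83);Rr=wpt('w3',472,115,.06,pos,-4.83);b=wpt('w3',287,303,.06,pos,-4.83)
print(L,Rr,(L+Rr)/2,np.linalg.norm(L-Rr),b, b+.06*np.array([.0842,.9964,0]))
d=load('s3');k=1.42857
for uv in [(291,264),(369,262),(330,230),(330,300)]: print(atz(d,uv[0]/k,uv[1]/k,.06))
"
```

```text
[ 0.50434975 -0.21781818  0.06      ] [ 0.6196978  -0.22735894  0.06      ] [ 0.56202377 -0.22258856  0.06      ] 0.11574195317632455 [ 0.55704104 -0.29016703  0.06      ] [ 0.56209304 -0.23038303  0.06      ]
[ 0.61823667 -0.25431301  0.06      ]
[ 0.52677533 -0.17411622  0.06      ]
[ 0.52665373 -0.27019901  0.06      ]
[ 0.61902495 -0.15763269  0.06      ]
```

>>> step_arm(deltas=[[0,-0.5,0,0],[0,-0.9,0,0],[0,-1.1,0,0],[0,-1.1,0,0],[0,-1.1,0,0],[0,-1.1,0,0],[0,-1.1,0,0],[0,-1.1,0,0]])

```text
time_s: 5.3
tool_pos: [0.5594, -0.2225, 0.0123]
tool_rot: [0.0, 0.999, -0.042, -0.0]
wrist_force: [0.2, -3.1, -0.7]
grip_width: 0.0398
```

>>> step_arm(deltas=[[0,-1.1,0,0],[0,-1.1,0,0],[0,-1.1,0,0],[0,-1.1,0,0],[0,-1.1,0,0],[0,-1,0,0],[0,-0.7,0,0],[0,-0.3,0,0]])

```text
time_s: 6.1
tool_pos: [0.5657, -0.148, 0.0123]
tool_rot: [0.0, 0.999, -0.042, -0.0]
wrist_force: [0.2, -1.5, -0.1]
grip_width: 0.0399
```

```bash

python3 -c "
from h import *
to([.5745,-.0434,.012]);w=snap('wrist','w4');d=snap('scene','s4')
cv2.imwrite('pics/s4b.png',cv2.resize(d['img'][:,:,::-1],(800,600),interpolation=cv2.INTER_CUBIC))"
```

```text
t 6.1 pos [ 0.5657 -0.148   0.0123] ang -4.83 grip 0.03990095744304374 F [ 0.17 -1.49 -0.08]
delta cm tool [-1.00e-02 -1.05e+01  3.00e-02]
```

View pics/s4b.png

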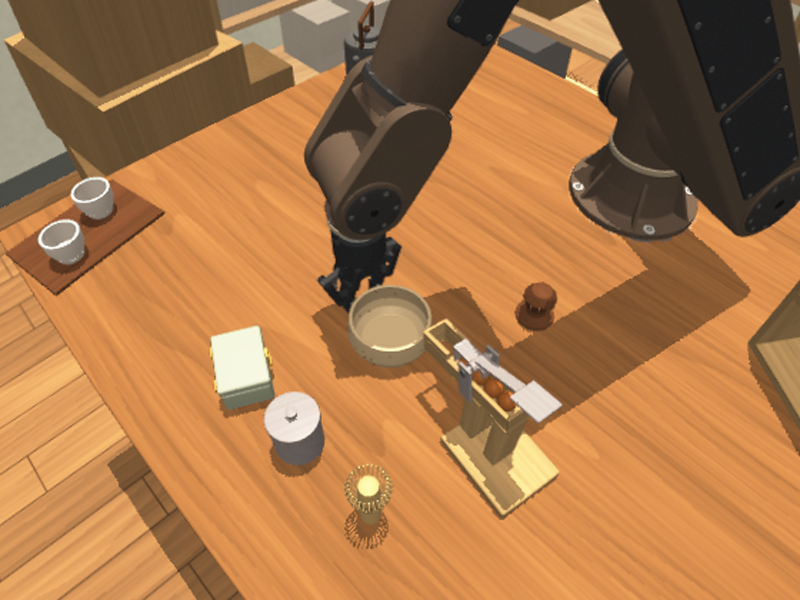

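View pics/w4.png

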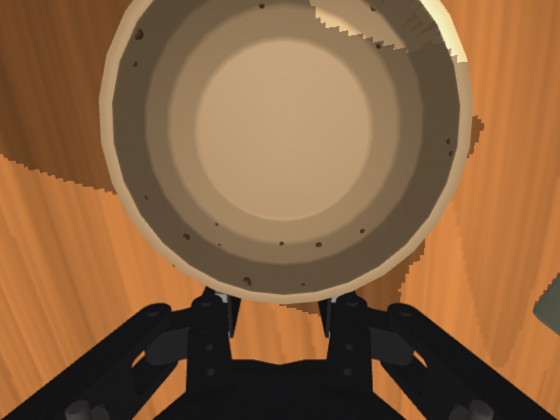

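>>> step_arm(deltas=[[0,-0.5,0,0],[0,-0.9,0,0],[0,-1,0,0],[0,-1,0,0],[0,-1,0,0],[0,-1,0,0],[0,-0.9,0,0],[0,-0.7,0,0]])

```text
time_s: 7.0
tool_pos: [0.5717, -0.0781, 0.0123]
tool_rot: [0.0, 0.999, -0.042, -0.0]
wrist_force: [0.1, -2.3, -0.1]
grip_width: 0.0402
```

>>> step_arm(deltas=[[0,-0.7,0,0],[0,-0.6,0,0],[0,-0.6,0,0],[0,-0.5,0,0],[0,-0.3,0,0],[0,0,0,0]])

```text
time_s: 7.6
tool_pos: [0.5739, -0.0517, 0.0123]
tool_rot: [-0.0, 0.999, -0.042, -0.0]
wrist_force: [-1.0, 0.8, 0.8]
grip_width: 0.0402
```

```bash

python3 -c "
from h import *
to([.5745,-.0434,.012]);w=snap('wrist','w5');d=snap('scene','s5')
cv2.imwrite('pics/s5b.png',cv2.resize(d['img'][:,:,::-1],(800,600),interpolation=cv2.INTER_CUBIC))"
```

```text
t 7.6 pos [ 0.5739 -0.0517  0.0123] ang -4.84 grip 0.04016055431067779 F [-0.97  0.81  0.76]
delta cm tool [-0.01 -0.83  0.03]
```

View pics/s5b.png

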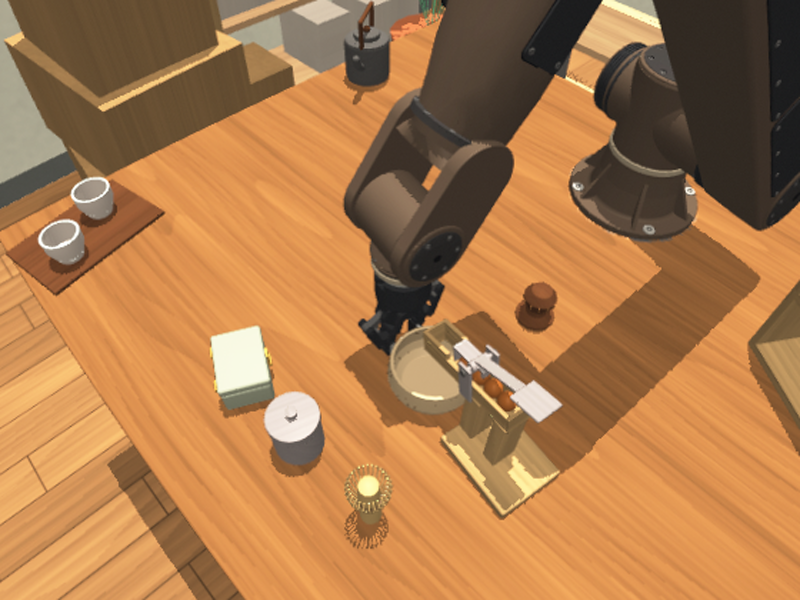

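View pics/w5.png

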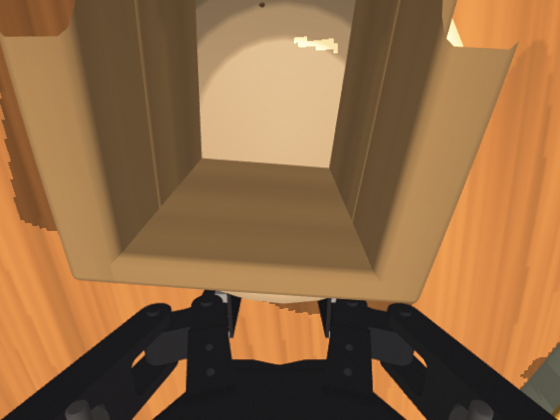

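```bash

python3 -c "
from h import *
pos=np.array([.5739,-.0517,.0123])
for z in (.13,.136):
  for uv in [(77,278),(415,303)]: print(z,wpt('w5',*uv,z,pos,-4.84))
c,q=np.cos(-.1494),np.sin(-.1494)
for X in (19,-19): print('model',.5819+c*X/1e3-q*-.026,.0349+q*X/1e3+c*-.026)
"
```

```text
0.13 [0.5599804  0.01332506 0.13      ]
0.13 [0.59257333 0.00785645 0.13      ]
0.136 [0.56503141 0.01640599 0.136     ]
0.136 [0.5896329  0.01227822 0.136     ]
model 0.596818384776743 0.006361573350076859
model 0.5592416833891514 0.012017677382692528
```

>>> step_arm(deltas=[[0,-0.3,0,0],[0,-0.3,0,0],[0,-0.2,0,0],[0,0,0,0]])

```text
time_s: 8.1
tool_pos: [0.5746, -0.0439, 0.0123]
tool_rot: [0.0, 0.999, -0.042, -0.0]
wrist_force: [0.1, -0.4, -0.3]
grip_width: 0.0401
```

>>> step_arm(deltas=[[0,0.4,0,0],[0,1,0,0],[0,2,0,0],[0,3,0,0],[0,4,0,0],[0,3,-2,0],[0,0,-4,0],[0,0,-4,0]], gripper=4)

```text
time_s: 8.9
tool_pos: [0.5623, -0.1794, 0.1129]
tool_rot: [-0.0, 0.999, -0.044, -0.001]
wrist_force: [1.0, 0.3, -0.9]
grip_width: 0.0397
```

```bash

python3 -c "
from h import *
to([.5745,-.0434,.012]);w=snap('wrist','w6');d=snap('scene','s6');snap('top','t6')
cv2.imwrite('pics/s6b.png',cv2.resize(d['img'][:,:,::-1],(800,600),interpolation=cv2.INTER_CUBIC))"
```

```text
t 8.9 pos [ 0.5623 -0.1794  0.1129] ang -5.0 grip 0.03972711511975043 F [ 0.95  0.34 -0.94]
delta cm tool [  0.04 -13.65  10.1 ]
```

View pics/s6b.png

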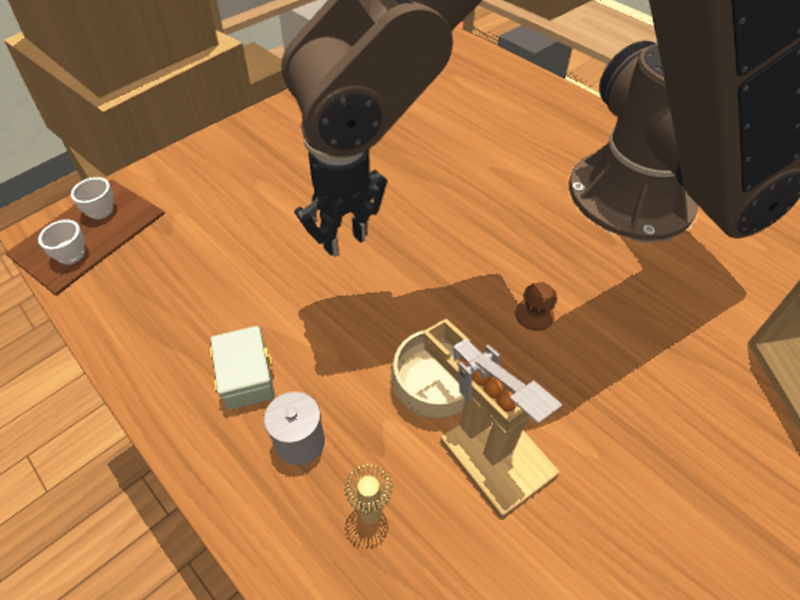

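View pics/w6.png

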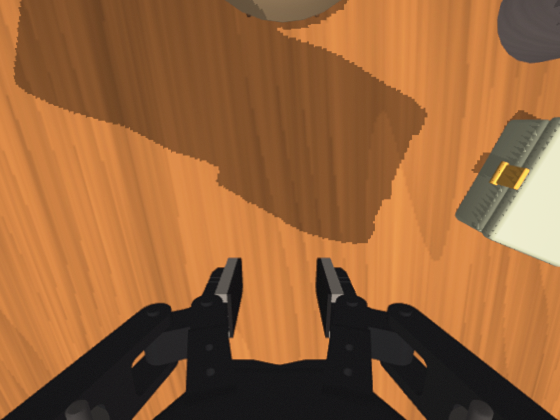

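View pics/t6.png

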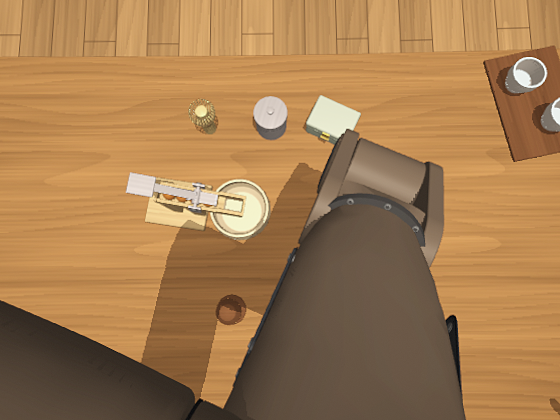

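```bash

python3 -c "
from h import *
d=load('t6')
im=cv2.resize(d['img'][165:255,120:285,::-1],None,fx=4.8,fy=4.8,interpolation=cv2.INTER_CUBIC)
C=np.array([.5805,.0295]);
for C,col in [((.5805,.0295),(0,0,255)),((.5819,.0349),(255,0,0))]:
  for a in np.linspace(0,6.28,60):
    p=proj(d,[C[0]+.06*np.cos(a),C[1]+.06*np.sin(a),.06]);q=((p-[120,165]+.5)*4.8-.5).astype(int);cv2.circle(im,tuple(int(x) for x in q),2,col,-1)
cv2.imwrite('pics/t6c.png',im)"
```

```text
(no output)
```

View pics/t6c.png

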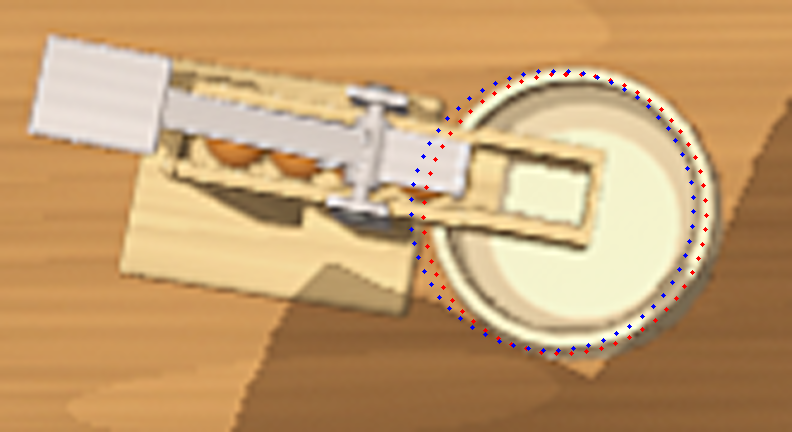

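>>> step_arm(deltas=[[0,0,-4.5,1.0],[0,0,-4.5,1.0],[0,0,-4.5,0.8],[0,0,-2.5,0.8],[0,0,0,0]], gripper=0)

```text
time_s: 9.55
tool_pos: [0.5639, -0.1783, 0.2747]
tool_rot: [0.001, 0.997, -0.074, 0.002]
wrist_force: [-0.2, -2.2, -0.1]
grip_width: -0.0003
```

```bash

python3 -c "
from h import *
to([.6048,.1872,.26])"
```

```text
t 9.55 pos [ 0.5639 -0.1783  0.2747] ang -8.48 grip -0.00025584040230275807 F [-0.22 -2.19 -0.13]
delta cm tool [ -1.36 -36.75   1.42]
```

>>> step_arm(deltas=[[-0.2,-4.5,0,0],[-0.2,-4.5,0,0],[-0.2,-4.5,0,0],[-0.2,-4.5,0,0],[-0.2,-4.5,0,0],[-0.2,-4.5,0,0],[-0.1,-4.5,0,0],[-0.1,-4.0,0,0]])

```text
time_s: 10.35
tool_pos: [0.6012, 0.1774, 0.2698]
tool_rot: [0.0, 0.997, -0.073, -0.002]
wrist_force: [0.5, -1.5, -0.3]
grip_width: 0.0001
```

>>> step_arm(deltas=[[0,-0.9,1.4,0],[0,0,0,0],[0,0,0,0]])

```text
time_s: 10.65
tool_pos: [0.6026, 0.1834, 0.2567]
tool_rot: [0.001, 0.997, -0.074, -0.001]
wrist_force: [0.7, -0.2, 0.8]
grip_width: 0.0
```

```bash

python3 -c "
from h import *
to([.6048,.1872,.26]);w=snap('wrist','w7');d=snap('scene','s7')
cv2.imwrite('pics/s7b.png',cv2.resize(d['img'][:,:,::-1],(800,600),interpolation=cv2.INTER_CUBIC))"
```

```text
t 10.65 pos [0.6026 0.1834 0.2567] ang -8.47 grip 1.524460741720361e-05 F [ 0.71 -0.22  0.84]
delta cm tool [ 0.16 -0.41 -0.33]
```

View pics/s7b.png

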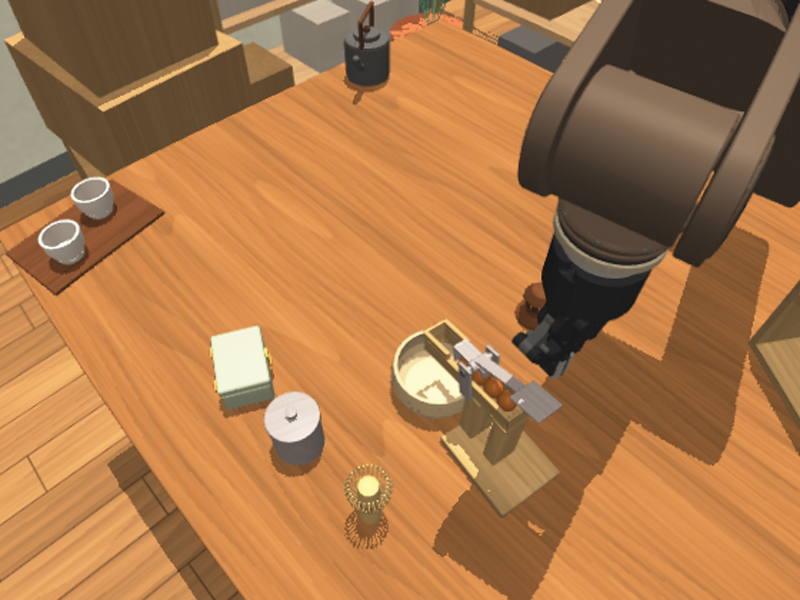

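View pics/w7.png

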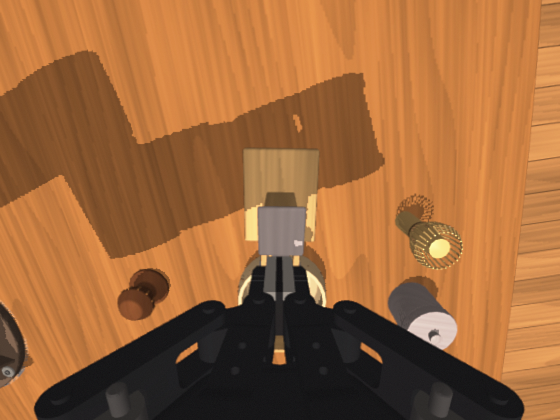

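```bash

python3 -c "
from h import *
pos=np.array([.6026,.1834,.2567]);o=np.array([.5819,.0349]);e=np.array([.1488,.9889]);x=np.array([.9889,-.1488])
for u,v,z in [(259,207,.1968),(306,207,.1968),(258,256,.1872),(305,256,.1872)]:
  w=wpt('w7',u,v,z,pos,-8.47);print(w,'lane',(w[:2]-o)@x,(w[:2]-o)@e)
print('tcp lane',(pos[:2]-o)@x,(pos[:2]-o)@e)
"
```

```text
[0.59146877 0.20440494 0.1968    ] lane -0.01575977866628877 0.16904726990388638
[0.62505957 0.19944511 0.1968    ] lane 0.01819618591221261 0.16914080711400295
[0.58279027 0.16162469 0.1872    ] lane -0.017976248317495305 0.1254505188535654
[0.61998401 0.15612896 0.1872    ] lane 0.01962240475454524 0.12555022049816308
tcp lane -0.0016265699999999503 0.14993181000000003
```

>>> step_arm(deltas=[[0.2,-0.4,1.0,0],[0,0,1.8,0],[0,0,1.4,0],[0,0,0.6,0],[0,0,0.1,0],[0,0,0,0]])

```text
time_s: 11.35
tool_pos: [0.6057, 0.188, 0.2095]
tool_rot: [0.0, 0.997, -0.074, 0.0]
wrist_force: [-0.2, -0.0, 0.2]
grip_width: 0.0003
```

```bash

python3 -c "
from h import *
to([.6048,.1872,.152])"
```

```text
t 11.35 pos [0.6057 0.188  0.2095] ang -8.47 grip 0.00032501380494101925 F [-0.22 -0.05  0.23]
delta cm tool [-0.08  0.09  5.75]
```

>>> step_arm(deltas=[[0,0,0.6,0],[0,0,0.8,0],[0,0,0.9,0],[0,0,0.9,0],[0,0,0.9,0],[0,0,0.8,0],[0,0,0.5,0],[0,0,0.2,0]])

```text
time_s: 12.15
tool_pos: [0.6058, 0.189, 0.153]
tool_rot: [-0.001, 0.997, -0.074, 0.001]
wrist_force: [0.4, 7.0, 7.7]
grip_width: -0.0001
```

```bash

python3 -c "
from h import *
to([.6048,.1872,.152]);d=snap('scene','s8')
cv2.imwrite('pics/s8b.png',cv2.resize(d['img'][200:380,240:420,::-1],(600,600),interpolation=cv2.INTER_CUBIC))"
```

```text
t 12.15 pos [0.6058 0.189  0.153 ] ang -8.46 grip -0.00014744740077981172 F [0.42 6.99 7.74]
delta cm tool [-0.07  0.19  0.1 ]
```

View pics/s8b.png

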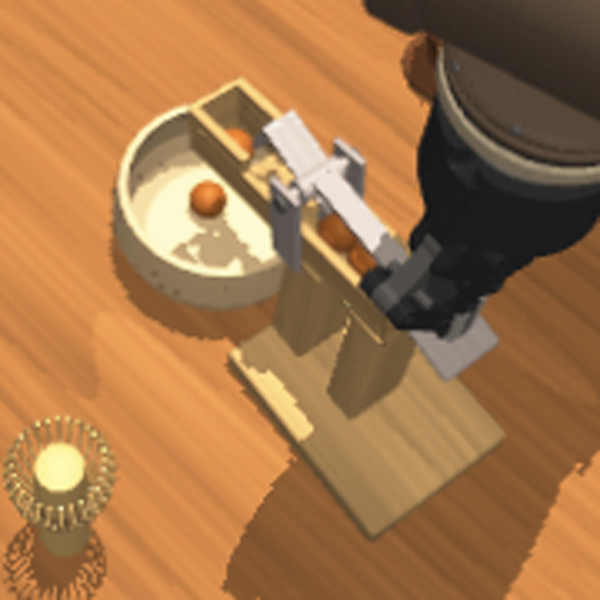

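>>> step_arm(deltas=[[0,0,0,0],[0,0,0,0],[0,0,0,0],[0,0,0,0],[0,0,0,0],[0,0,0,0]])

```text
time_s: 12.8
tool_pos: [0.6058, 0.189, 0.1534]
tool_rot: [-0.001, 0.997, -0.074, 0.001]
wrist_force: [0.1, 6.9, 5.1]
grip_width: -0.0002
```

```bash

python3 -c "
from h import *
to([.6048,.1872,.152]);d=snap('scene','s9')
cv2.imwrite('pics/s9b.png',cv2.resize(d['img'][200:380,240:420,::-1],(600,600),interpolation=cv2.INTER_CUBIC))"
```

```text
t 12.8 pos [0.6058 0.189  0.1534] ang -8.46 grip -0.00017869198614401869 F [0.11 6.92 5.13]
delta cm tool [-0.07  0.19  0.14]
```

View pics/s9b.png

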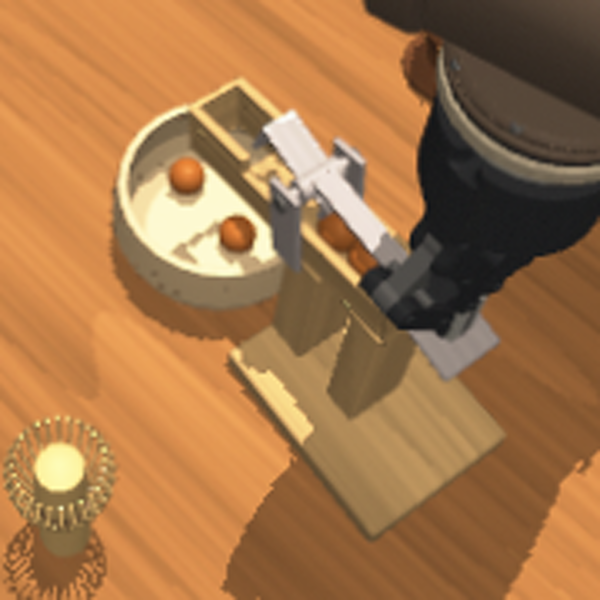

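>>> step_arm(deltas=[[0,0,-0.5,0],[0,0,-1,0],[0,0,-1.2,0],[0,0,-1.2,0],[0,0,-1.2,0],[0,0,-2,0],[0,0,-3,0],[0,0,-3,0]])

```text
time_s: 13.65
tool_pos: [0.6052, 0.188, 0.2856]
tool_rot: [0.0, 0.997, -0.074, -0.0]
wrist_force: [-0.5, 1.0, 0.9]
grip_width: 0.0002
```

>>> step_arm(deltas=[[0,-2,-2,0],[0,-4,0,0],[0,-4,0,0],[0,-4,0,0],[0,-2,0,0],[0,0,0,0],[0,0,0,0],[0,0,0,0]])

```text
time_s: 14.45
tool_pos: [0.629, 0.3453, 0.3046]
tool_rot: [0.0, 0.997, -0.074, 0.0]
wrist_force: [0.5, -0.1, -0.9]
grip_width: 0.0001
```

```bash

python3 -c "
from h import *
to([.6048,.1872,.152]);d=snap('scene','s10');t=snap('top','t10')
cv2.imwrite('pics/s10b.png',cv2.resize(d['img'][200:380,240:420,::-1],(600,600),interpolation=cv2.INTER_CUBIC))"
```

```text
t 14.45 pos [0.629  0.3453 0.3046] ang -8.51 grip 0.00010716840984873114 F [ 0.48 -0.14 -0.86]
delta cm tool [-0.06 15.99 15.27]
```

View pics/s10b.png

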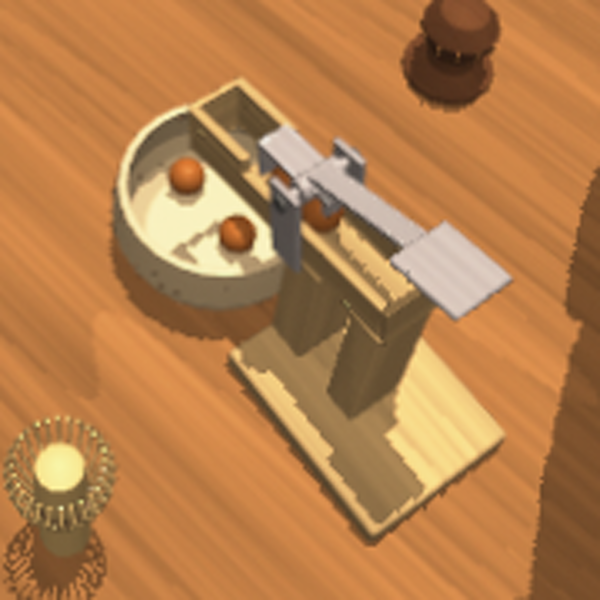

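View pics/t10.png

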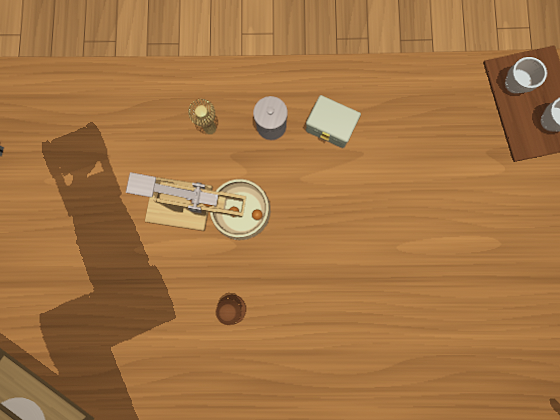

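View pics/s10.png

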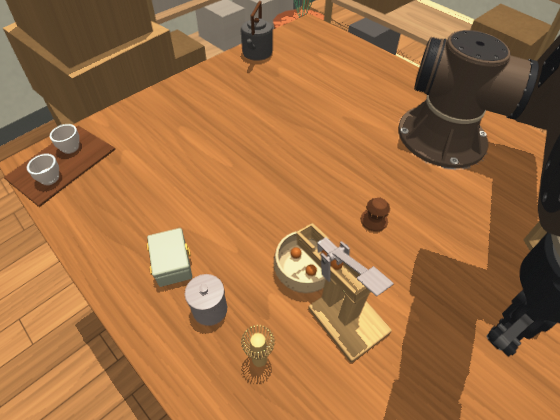

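Both views show two sweets in the bowl, near (186,175) and (237,233) in the enlarged crop. The lever is back up. One sweet shows near (322,215), and the other is at the gate by (282,180), partly hidden. The bystanders haven't moved, and the arm is clear of everything.

```bash
python3 -c "
from h import *
print(hand_in())"
```

```text
the job is handed in; nothing more can be done
None
```

I slid the bowl under the spout with two fingertips and pressed the paddle once. I held it until two sweets had dropped into the bowl, then let the lever come back up. The job was handed in at about 14.5 s of the 48 s allowed.

- **Sweets:** the last pictures show two in the bowl. One waiting sweet is clearly visible in the lane; the other is at the gate, mostly hidden by the lever.
- **Lever:** it is back at rest. The peak force I read during the press was about 8–10 N.
- **Bowl:** it stands flat, about 10 mm short of the exact point under the spout. That is about 5 mm more than I had estimated from the push, but within the 3 cm allowed, so I left it.
- **Surroundings:** the caddy, whisk, whisk stand and box look unmoved, and the arm is clear of everything.

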